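Lock a forming stake into its sprung bayonet socket and hold it

ROBOT

A 6-joint arm with a two-finger parallel gripper is mounted at the origin on the work surface. World frame = base frame: x ahead of the robot, y to its left, z up, the work surface at z = 0. Lengths are in mm, angles in rad, forces in N, time in s.
With the tool pointing down it reaches from about 425 to 925 mm from the base axis. Payload 12.5 kg.
Tool frame: the origin (TCP) lies on the centre line of the jaws, within the pads' length; the fingertips stand 8 mm ahead of it and the grasp point (between the pads) lies 11 mm behind it; z points along the fingers, x is the direction in which the jaws open and shut, and the axes are right-handed (so a half turn about z gives the same grasp; the last joint's range is limited). The gripper opens to 85 mm and grips with 20 to 120 N. Pads are 22 mm wide; open, the fingers measure 114 mm over their backs; the gripper's body (76 mm by 85 mm) begins 54 mm behind the grasp point. The pads swing forward as they close: fully open they stand 13 mm farther back than shut.
Start: joints at [-1.212, 0.491, 1.559, -0, 1.092, -0.106], TCP at [280.176, -558.7, 239.327] pointing down, gripper open.
Joint ranges: [-3.1, 3.1], [-0.84, 2.19], [0.05, 2.79], [-1.13, 4.28], [0.06, 2.93], [-2.69, 2.69]. Speed limits (rad/s): [2.22, 2.22, 2.79, 3.14, 3.14, 3.14].

INTERFACE

Orientations are given as a unit quaternion [w, x, y, z].
In Python, from station import arm gives the robot as it stands.
- The arm moves only by the tool servo_tool, never from a script. Its argument "steps" is a list of rows, each a list of 4 numbers: the shift along the tool's x, y, z in mm, then the turn about the tool's z in degrees. A call has 1 to 12 rows; each row shifts and turns the commanded pose from where the row before left it, along the tool's axes as they then stand; what a row does not reach is not made up. A row lasts 1/10 s, in which the tool goes at most 50 mm and 8.59 degrees, less where a joint would pass 70% of its speed; a pose out of reach is approached as far as the arm can. A call is refused whole if a number of a shift passes 50 or a number of a turn 8.59, either way. A call with a gripper value outside its range is refused whole. "claw" is the opening in per cent of the stroke, from 0 (shut) to 100 (fully open), set as the call begins (left out, the last holds). The fingers move at their own pace and stop on an object; "squeeze" is the grip in N (left out, the last holds). Time passes only in rows, so rows that do not move let the fingers close. It gives the time, the measured TCP pose, the force and the opening at its end, in the units of the state.
- arm.get_state(): the state, without advancing time (a new reading comes with each control period).
- arm.camera(name): name is "scene" or "top" or "wrist"; returns (picture, depth): 480x640x3 uint8, red, green, blue; 480x640 float32, mm along the optical axis (not along the pixel's ray), 0 where there is no reading.
- arm.camera_params(name): a dict with "fovy" (degrees; the focal length in pixels is half the picture's height over the tangent of half this angle, whatever the lens; pixels are square), "cx", "cy" (the principal point, pixels), "eye" and "rotation" of the camera in the world. Camera axes: x right, y down, z forward; pixel columns grow to the right and rows downward; lengths in mm; the calibration is good to about 2 mm. A picture is of the moment at which its call begins: read the wrist's pose just before it. camera_params takes no time and is no camera call; for the wrist camera it gives the pose at the moment of the call.
- arm.hand_in(): hands the job in, once; it reports no verdict.
Trained networks look in the newest picture that a camera, given by its name, has taken for a name from the list of things; names that differ only in an ending like _2 or _b are one class to them, and where a whole thing is asked for, a point or a joint stands for the part that bears it (a point fixed in the world has none). Each returns a list of dicts, best first, with "p" (0 to 1); they miss things now and then, are a little off and sometimes report something else, mostly with a low value. They report only what shows in the picture. A call takes as long as a camera call. They do not tell look-alikes from the thing itself.
- arm.trace(camera, label): "mask" (480x640 bool, what is visible of it).
- arm.spot_point(camera, label): "xyz" ([x, y, z] in mm, in world coordinates, good to about 4 mm: a listed point, or the origin of a listed thing).
The state is a dict: "time": time; "joints": joint angles; "joint_vel": joint speeds; "joint_efforts": joint torques, N m; "tcp_pos": TCP position; "orientation": TCP orientation; "ft_force": force on the tool from outside, world axes, zero at the start; "wrist_torque": the same for the moment, N m; "opening": finger opening in mm.
Only numpy, scipy, OpenCV 4.12 (cv2) and the standard library are available. Lean on these libraries where they do the work, as an engineer would, in place of code of your own. Each camera call takes 0.05 s, during which the arm holds its last target. There are 200 camera calls.

TASK

Take the oblong-headed forming stake out of the wooden stand, put its tongue foot into the slot of the sprung bayonet socket, push it down against the spring and turn it a quarter turn clockwise (seen from above). Finish while still gripping it, holding it upright, locked and turned against the spring, ready for someone to tighten the clamp screw. Leave the round-headed stake, the hammer and the jar where they are.

Things in the scene. Friction and masses are not known exactly. Their poses are not given: they have to be found in the camera images.
- stake: the forming stake to fit: plain steel, about 0.32 kg, 72 mm tall, z up, same shape when turned half round. Origin at the centre of the underside of its tongue foot, 34 mm long (x) x 8 mm wide (y) x 12 mm tall; above it a neck 8 mm across, then a round collar 38 mm across from 26 to 32 mm above the origin. Starts upright in a pocket of the stand, collar resting on the stand's top (origin 14 mm above the table)
- stake_grip (a point): centre of the stake's oblong flat-sided head, 52 mm above the stake's origin; the head is 44 mm long (x, parallel to the tongue) x 22 mm thick (y) x 40 mm tall, from 32 to 72 mm above the origin. Grip it across the 22 mm, at its upper half so that the fingertips stay above the collar
- round_stake: the other stake, a bystander: same foot and collar, but a round mushroom head 44 mm across, 71 mm tall in all; it stands in the stand's other pocket. Origin at the centre of the foot's underside
- stand: fixed wooden stand 170 (x) x 80 (y) x 40 mm, with two slotted pockets 40 mm long (x) x 14 mm wide, centred at x = +40 and -40 mm; origin at the centre of its underside on the table
- socket: fixed bayonet socket: block 90 x 90 mm on a foot plate 116 x 116 mm, top face 50 mm above the table. Origin at the centre of its underside on the table, on the socket's axis, z up
- socket_slot (a point): centre of the slot's mouth in the socket's top face. The slot, 38 mm long (x) x 12 mm wide (y), goes through the 10 mm top plate; below it the tongue can turn. A foot set in rests on the sprung plunger, stake origin 34 mm above the table; pushed 6 mm farther down it clears the plate and can turn, at 10 mm the collar meets the top face. Once turned, the tongue is caught under the plate
- plunger (a joint): how far the sprung plunger in the socket is pushed down (m): 0 at rest, stop at 0.011; spring 8.4 N at rest, 600 N/m more (12 N at 6 mm)
- turntable (a joint): how far the turntable on the plunger, which takes the tongue between two low ridges 12 mm apart, is turned clockwise seen from above (rad): 0 in line with the slot, stop at 1.6; it lags the stake by up to about 0.15 rad of play. A torsion spring turns it back (0.04 N m at 0, 0.17 N m at a quarter turn), so a stake let go turns back by itself
- hammer: hammer lying on the bench, a bystander, 240 mm long along its x, handle to -x
- jar: amber jar with a dark lid, a bystander, 60 mm across, 85 mm tall, origin at the centre of its underside
There are look-alikes about, which are no part of the job. What is shaped like the stake but black is not meant. What is shaped like the socket but turquoise is not meant.

How it is judged (in metres and radians):
On the way, in this order (a step that is already met when the one before it is completed fails the run):
1. the oblong-headed stake is lifted out of the stand (height (world z) of stake above 0.045 m and contact force between the fingers and stake above 1 N), for 0.1 s.
2. its foot is in the slot and pushed down against the spring, not yet turned (value of joint plunger above 0.004 m and value of joint turntable below 0.5 rad and horizontal distance between stake and socket below 0.006 m and height (world z) of stake below 0.031 m), for 0.05 s.
3. it is turned a quarter turn clockwise and caught under the plate (value of joint turntable above 1.2 rad and value of joint plunger above 0.004 m and horizontal distance between stake and socket below 0.006 m), for 0.2 s.
At the end, for the whole second after the job is handed in: the stake stands upright (within 0.15 rad) in the socket, on its axis within 6 mm, pushed at least 4 mm into the spring, the turntable turned more than 1.2 rad and the stake's tongue within 0.35 rad of square to the slot, at rest, with the fingers still gripping it (more than 2 N) (all of step 3 and angle between the x axis of stake and the y axis of socket, either way round below 0.35 rad and angle between stake's own z axis and vertical below 0.15 rad and contact force between the fingers and stake above 2 N and height (world z) of stake between 0.018 and 0.031 m and linear speed of stake below 0.03 m/s); the arm keeps its last pose, push and grip.
It fails at once if the round-headed stake is knocked about or taken (distance of round_stake from where it was at the start of the episode above 0.02 m).
It fails at once if the hammer is disturbed (distance of hammer from where it was at the start of the episode above 0.03 m).
It fails at once if the jar is disturbed (distance of jar from where it was at the start of the episode above 0.03 m or angle between jar's own z axis and vertical above 0.5 rad).
It also fails if it takes over 48 s, if anything falls off the work surface, if the arm or the gripper's body presses on something with over 40 N, if the wrist force passes 120 N, or if a joint passes its speed limit or range.

## Working session

There is one attempt and no reset: what is moved stays moved. The work goes in short steps, Python scripts to look and compute and a tool call to move; the robot and the scene stay as the last step left them, time stands still between calls to the robot, and variables do not carry over. Pictures are saved under pics/ and viewed, about 8 in all and at most 12, crops included, and the job is handed in when it is done.

Besides the shell and the picture viewer there is one more tool, called by a JSON object that holds its "fn" and its "kwargs". servo_tool: Moves the arm, as the interface text tells. Its arguments: {"type":"object","properties":{"steps":{"type":"array"},"claw":{"type":"number"},"squeeze":{"type":"number"}},"required":["steps"]}

```bash
ls; mkdir -p pics
cat > h.py <<'E'
import numpy as np, cv2
from station import arm
def save(n,im): cv2.imwrite(f'pics/{n}.png',cv2.cvtColor(im,cv2.COLOR_RGB2BGR))
def cloud(depth,P):
    f=240/np.tan(np.radians(P['fovy'])/2)
    v,u=np.mgrid[:480,:640]
    c=np.stack([(u-P['cx'])/f*depth,(v-P['cy'])/f*depth,depth],-1)
    return c@np.array(P['rotation']).T+np.array(P['eye'])
def proj(x,P):
    f=240/np.tan(np.radians(P['fovy'])/2)
    c=(np.array(x)-P['eye'])@np.array(P['rotation'])
    return c[0]/c[2]*f+P['cx'],c[1]/c[2]*f+P['cy']
E
python3 - <<'E'
from h import *
ims=[]
for n in ['scene','top']:
    P=arm.camera_params(n); im,d=arm.camera(n); ims.append(im); print(n,P)
    np.savez(f'{n}.npz',im=im,d=d)
    for l in ['stake','stake_grip','socket','socket_slot','stand','round_stake','hammer','jar']:
        print(n,l,[(np.round(r['xyz']).tolist(),round(r['p'],2),np.round(proj(r['xyz'],P)).tolist()) for r in arm.spot_point(n,l)])
    save(n,im)
print(arm.get_state())
E
```

```text
pics
scene {'fovy': 52.03468407417203, 'cx': 324.71622941979035, 'cy': 244.09714703296436, 'eye': array([869.7452191 , 280.26218666, 798.38298158]), 'rotation': array([-0.11010396,  0.3844666 ,  0.88506075, -0.23818065])}Traceback (most recent call last):
  File "<stdin>", line 7, in <module>
  File "h.py", line 11, in proj
    c=(np.array(x)-P['eye'])@np.array(P['rotation'])
      ~~~~~~~~~~~~~~~~~~~~~~^~~~~~~~~~~~~~~~~~~~~~~~
ValueError: matmul: Input operand 1 has a mismatch in its core dimension 0, with gufunc signature (n?,k),(k,m?)->(n?,m?) (size 4 is different from 3)
```

```bash
cat > h.py <<'E'
import numpy as np, cv2
from scipy.spatial.transform import Rotation
from station import arm
def save(n,im): cv2.imwrite(f'pics/{n}.png',cv2.cvtColor(im,cv2.COLOR_RGB2BGR))
def rot(q): return Rotation.from_quat(np.array(q)[[1,2,3,0]]).as_matrix()
def cloud(depth,P):
    f=240/np.tan(np.radians(P['fovy'])/2)
    v,u=np.mgrid[:480,:640]
    c=np.stack([(u-P['cx'])/f*depth,(v-P['cy'])/f*depth,depth],-1)
    return c@rot(P['rotation']).T+np.array(P['eye'])
def proj(x,P):
    f=240/np.tan(np.radians(P['fovy'])/2)
    c=(np.array(x)-P['eye'])@rot(P['rotation'])
    return c[0]/c[2]*f+P['cx'],c[1]/c[2]*f+P['cy']
E
python3 - <<'E'
from h import *
ims=[]
for n in ['scene','top']:
    P=arm.camera_params(n); im,d=arm.camera(n); print(n,P)
    np.savez(f'{n}.npz',im=im,d=d)
    for l in ['stake','stake_grip','socket','socket_slot','stand','round_stake','hammer','jar']:
        print(n,l,[(np.round(r['xyz']).tolist(),round(r['p'],2),np.round(proj(r['xyz'],P)).tolist()) for r in arm.spot_point(n,l)])
    save(n,im)
print(arm.get_state())
E
```

```text
scene {'fovy': 52.03468407417203, 'cx': 324.71622941979035, 'cy': 244.09714703296436, 'eye': array([869.7452191 , 280.26218666, 798.38298158]), 'rotation': array([-0.11010396,  0.3844666 ,  0.88506075, -0.23818065])}
scene stake [([477.0, 103.0, 10.0], 0.78, [396.0, 271.0]), ([363.0, 73.0, 0.0], 0.59, [419.0, 225.0])]
scene stake_grip [([477.0, 100.0, 62.0], 0.7, [398.0, 255.0])]
scene socket [([516.0, -118.0, 2.0], 0.9, [293.0, 216.0]), ([318.0, -144.0, 6.0], 0.84, [351.0, 151.0])]
scene socket_slot [([519.0, -119.0, 52.0], 0.93, [291.0, 202.0]), ([318.0, -146.0, 47.0], 0.69, [351.0, 137.0]), ([517.0, -117.0, -1.0], 0.58, [294.0, 217.0])]
scene stand [([514.0, 115.0, -0.0], 0.97, [387.0, 290.0])]
scene round_stake [([554.0, 123.0, 14.0], 0.73, [377.0, 305.0])]
scene hammer [([748.0, -128.0, -3.0], 0.89, [198.0, 294.0])]
scene jar [([758.0, 165.0, 2.0], 0.74, [314.0, 414.0])]
top {'fovy': 55.01736815207697, 'cx': 321.1063763804803, 'cy': 239.48842075664194, 'eye': array([398.06287153,  13.99561767, 857.44666886]), 'rotation': array([ 0.06601921, -0.70148603,  0.70629218, -0.06863073]
[... 794 characters left out ...]
.0])]
{'time': 1.0, 'joints': array([-1.21161299e+00,  4.90929095e-01,  1.55891024e+00, -2.47473705e-05,
        1.09165667e+00, -1.05616017e-01]), 'joint_vel': array([-0.00063277, -0.00037854, -0.00061731,  0.00065073,  0.0010373 ,
        0.00054916]), 'joint_efforts': array([-6.88254549e-04, -6.18289804e+01, -2.61849403e+01, -3.60931296e-06,
        3.73342491e-04, -6.27356513e-07]), 'tcp_pos': array([ 280.16628987, -558.71181754,  239.30532967]), 'orientation': array([ 3.82611532e-05,  8.50956417e-01, -5.25236303e-01,  3.14987230e-05]), 'ft_force': array([ 0.39369862, -0.17961253,  0.4876668 ]), 'wrist_torque': array([ 0.04494474, -0.00654565, -0.06370606]), 'opening': 84.93782869226298}
```

View pics/scene.png

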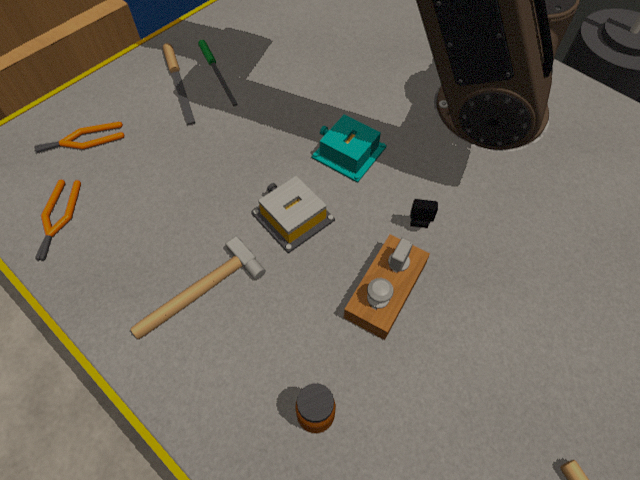

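View pics/top.png

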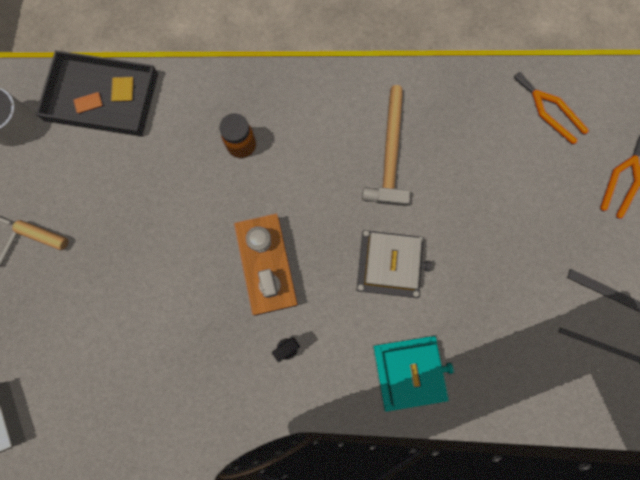

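Three candidates for the "stake": the steel oblong head in the stand (scene 400,255 / top 268,283) – fits; the round head (scene 379,290 / top 259,240) – bystander; the black one on the bench (scene 424,212 / top 287,348) – look-alike. Sockets: grey-topped with yellow sides (scene 292,205 / top 394,262) – fits; turquoise (scene 350,142 / top 412,373) – not meant. Next come the yaw angles and one enlarged crop to confirm.

Run:
```python
from h import *
D=np.load('top.npz'); P=arm.camera_params('top'); W=cloud(D['d'],P)
s,t=np.load('scene.npz')['im'],D['im']
a=cv2.resize(s[175:345,245:445],None,fx=2,fy=2.5,interpolation=cv2.INTER_CUBIC)[:425]
a=cv2.resize(s[175:345,245:445],(400,340),interpolation=cv2.INTER_CUBIC)
b=cv2.resize(t[205:375,245:445],(400,340),interpolation=cv2.INTER_CUBIC)
save('crop',np.hstack([a,b]))
def rect(m):
    p=W[m][:,:2].astype(np.float32); return cv2.minAreaRect(p)
x,y,z=W[...,0],W[...,1],W[...,2]
print('stand',rect((z>33)&(z<48)&(abs(x-515)<110)&(abs(y-115)<70)))
print('head',rect((z>74)&(np.hypot(x-477,y-104)<32)), np.median(z[(z>74)&(np.hypot(x-477,y-104)<32)]))
print('sock',rect((z>44)&(z<58)&(np.hypot(x-517,y+117)<75)), np.median(z[(z>44)&(np.hypot(x-517,y+117)<60)]))
hsv=cv2.cvtColor(t,cv2.COLOR_RGB2HSV)
m=(hsv[...,1]>110)&(np.hypot(x-517,y+117)<28); print('slot',m.sum(),rect(m))
W=arm.camera_params('wrist'); st=arm.get_state(); R=rot(st['orientation'])
print(W,'cam in tool',R.T@(W['eye']-st['tcp_pos']),R.T@rot(W['rotation']))
```

```text
stand ((514.4337158203125, 111.60125732421875), (170.51092529296875, 80.46649932861328), 12.636258125305176)
head ((474.7569580078125, 101.87049102783203), (44.224365234375, 21.9201717376709), 14.505413055419922) 85.47669823516355
sock ((516.5986328125, -118.53540802001953), (90.71014404296875, 90.8066177368164), 82.92052459716797) 49.92553636489424
slot 97 ((517.7470703125, -120.0770034790039), (8.892030715942383, 35.25862121582031), 82.11675262451172)
{'fovy': 68.8887906891902, 'cx': 321.29378339106506, 'cy': 243.5148906757563, 'eye': array([ 349.5259458 , -524.05819362,  373.16841898]), 'rotation': array([ 0.13082611,  0.84079215, -0.51902695, -0.08101926])} cam in tool [ 1.26179028e-01 -7.75303668e+01 -1.33865561e+02] [[ 9.99999844e-01 -9.13381090e-06 -5.59217927e-04]
 [ 1.78741041e-04  9.52650653e-01  3.04066936e-01]
 [ 5.29962034e-04 -3.04066988e-01  9.52650506e-01]]
```

View pics/crop.png

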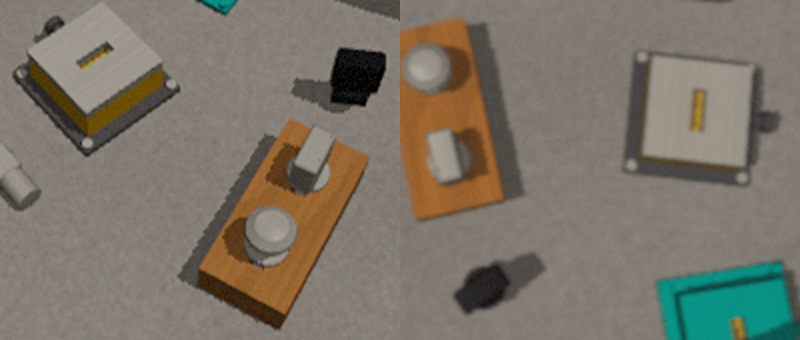

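The crop shows the steel oblong stake in the near pocket (left half ~310,160; right half ~447,155), round stake beside it, and the grey/yellow socket with its slot at (right half ~698,110). That confirms both. Plan: first above the socket for a close look.

```bash
cat > plan.py <<'E'
from h import *
def plan(target,yaw,rowcap=45):
    s=arm.get_state(); p=s['tcp_pos'].copy(); R=rot(s['orientation']); y0=np.degrees(np.arctan2(R[1,0],R[0,0]))
    dy=(yaw-y0+180)%360-180; d=np.array(target)-p
    n=int(max(np.ceil(abs(dy)/8.5),np.ceil(np.linalg.norm(d)/rowcap),1)); rows=[]
    turn=np.round(-dy/n,2)
    for i in range(n):
        a=np.radians(y0-turn*i); X=np.array([np.cos(a),np.sin(a),0]); Y=np.array([X[1],-X[0],0])
        w=s['tcp_pos']+d*(i+1)/n-p
        r=[round(w@X,1),round(w@Y,1),round(-w[2],1)]; p=p+r[0]*X+r[1]*Y-np.array([0,0,r[2]]); rows.append(r+[float(turn)])
    print('yaw now',round(y0,2),'dy',round(dy,2),'n',n,'end',p.round(1))
    for k in range(0,n,12): print([[float(v) for v in r] for r in rows[k:k+12]])
E
python3 -c "
from plan import *
plan([517,-119,215],83)"
```

```text
yaw now -63.37 dy 146.37 n 18 end [ 517. -119.  215.]
[[-15.9, -22.7, 1.4, -8.13], [-12.6, -24.8, 1.3, -8.13], [-9.0, -26.2, 1.4, -8.13], [-5.1, -27.3, 1.3, -8.13], [-1.2, -27.7, 1.4, -8.13], [2.7, -27.6, 1.3, -8.13], [6.6, -27.0, 1.4, -8.13], [10.3, -25.7, 1.3, -8.13], [13.9, -24.1, 1.4, -8.13], [17.1, -21.8, 1.3, -8.13], [20.0, -19.2, 1.4, -8.13], [22.6, -16.2, 1.3, -8.13]]
[[24.6, -12.8, 1.4, -8.13], [26.1, -9.2, 1.3, -8.13], [27.3, -5.4, 1.4, -8.13], [27.7, -1.5, 1.3, -8.13], [27.6, 2.4, 1.4, -8.13], [27.0, 6.3, 1.3, -8.13]]
```

{"fn": "servo_tool", "kwargs": {"steps": [[-16,-23,1.4,-8.13],[-12.6,-24.8,1.3,-8.13],[-9,-26,1.4,-8.13],[-5,-27.3,1.3,-8.13],[-1.2,-27.7,1.4,-8.13],[2.7,-27.6,1.3,-8.13],[6.6,-27,1.4,-8.13],[10.3,-25.7,1.3,-8.13],[14,-24,1.4,-8.13],[17,-21.8,1.3,-8.13],[20,-19.2,1.4,-8.13],[22.6,-16.2,1.3,-8.13]]}}

```text
time: 2.2
tcp_pos: [438.7, -264.6, 223.2]
orientation: [0.0, 0.955, 0.297, 0.0]
ft_force: [0.7, 0.5, 1.1]
opening: 85.1
```

{"fn": "servo_tool", "kwargs": {"steps": [[24.6,-12.8,1.4,-8.13],[26.1,-9.2,1.3,-8.13],[27.3,-5.4,1.4,-8.13],[27.7,-1.5,1.3,-8.13],[27.6,2.4,1.4,-8.13],[27,6.3,1.3,-8.13],[0,0,0,0]]}}

```text
time: 2.9
tcp_pos: [518.1, -116.9, 214.9]
orientation: [0.0, 0.747, 0.665, 0.0]
ft_force: [-0.2, 0.0, 0.1]
opening: 85.4
```

```bash
cat > look.py <<'E'
from plan import *
def rect(W,m): return cv2.minAreaRect(W[m][:,:2].astype(np.float32))
def sock():
    P=arm.camera_params('wrist'); im,d=arm.camera('wrist'); W=cloud(d,P); x,y,z=np.moveaxis(W,-1,0)
    m=(z>44)&(z<58)&(np.hypot(x-517,y+119)<75); print('sock',rect(W,m),np.median(z[m]))
    hsv=cv2.cvtColor(im,cv2.COLOR_RGB2HSV); m=(hsv[...,1]>110)&(np.hypot(x-517,y+119)<28)
    if m.sum()>20: print('slot',m.sum(),rect(W,m))
    for l in ['socket_slot','socket']: print(l,[(np.round(r['xyz'],1).tolist(),round(r['p'],2)) for r in arm.spot_point('wrist',l)])
    return im,W
E
python3 - <<'E'
from look import *
im,W=sock(); save('w1',im); s=arm.get_state(); print(s['time'],s['tcp_pos'],s['joints'])
plan([475.2,102.5,215],103)
E
```

```text
sock ((517.5121459960938, -117.12522888183594), (90.10990142822266, 90.9532699584961), 82.94134521484375) 49.16767151461113
slot 485 ((517.9747924804688, -118.31798553466797), (40.65088653564453, 38.529632568359375), 85.45426940917969)
socket_slot [([520.2, -118.0, 53.9], 0.79)]
socket [([517.0, -114.7, -5.1], 0.61)]
3.05 [ 516.94607266 -119.34388942  215.01076769] [-3.51322321e-01  3.85814362e-01  1.81887012e+00 -2.63763888e-04
  9.36939349e-01 -1.79761271e+00]
yaw now 82.88 dy 20.12 n 6 end [475.2 102.5 215. ]
[[35.8, -11.5, 0.0, -3.35], [36.5, -9.4, 0.0, -3.35], [36.9, -7.2, 0.0, -3.35], [37.3, -5.1, 0.0, -3.35], [37.5, -2.8, 0.0, -3.35], [37.6, -0.7, 0.0, -3.35]]
```

View pics/w1.png

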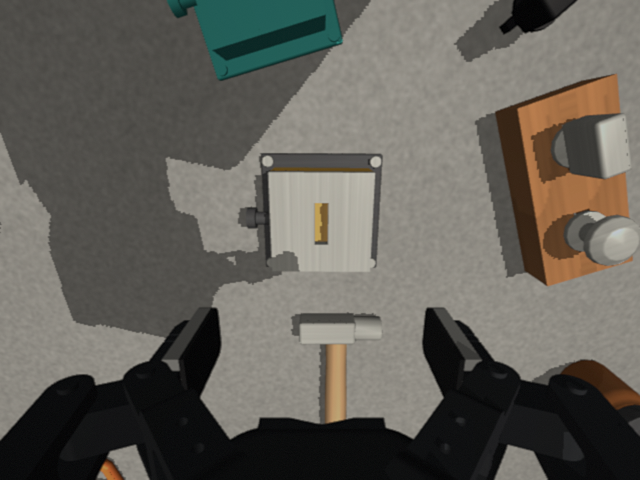

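The wrist view shows the right socket, slot at (321,223), turquoise look-alike at top (265,30), stake head at (598,145). Now above the stake.

{"fn": "servo_tool", "kwargs": {"steps": [[35.8,-11.5,0,-3.35],[36.5,-9.4,0,-3.35],[36.9,-7.2,0,-3.35],[37.3,-5.1,0,-3.35],[37.5,-2.8,0,-3.35],[37.6,-0.7,0,-3.35],[0,0,0,0],[0,0,0,0]]}}

```text
time: 3.85
tcp_pos: [475.0, 102.4, 215.1]
orientation: [0.0, 0.622, 0.783, 0.0]
ft_force: [-0.5, 0.2, 0.4]
opening: 85.2
```

Run:
```python
from look import *
P=arm.camera_params('wrist'); im,d=arm.camera('wrist'); W=cloud(d,P); x,y,z=np.moveaxis(W,-1,0); save('w2',im)
m=(z>82)&(z<92)&(np.hypot(x-475,y-103)<30); print('head top',m.sum(),rect(W,m),np.median(z[m]))
m=(z>35)&(z<44)&(abs(x-515)<110)&(abs(y-112)<70); print('stand',rect(W,m),np.median(z[m]))
for l in ['stake_grip','stake']: print(l,[(np.round(r['xyz'],1).tolist(),round(r['p'],2)) for r in arm.spot_point('wrist',l)])
s=arm.get_state(); print(s['time'],s['tcp_pos'],s['joints'])
```

```text
head top 1439 ((474.7671203613281, 102.9053955078125), (42.93305206298828, 22.001811981201172), 13.736997604370117) 85.0053220874496
stand ((515.18798828125, 112.68107604980469), (170.99232482910156, 80.1546630859375), 12.665261268615723) 39.18321603849449
stake_grip [([364.9, 71.6, 50.8], 0.7), ([477.4, 104.7, 66.0], 0.62)]
stake [([367.0, 73.2, -1.1], 0.85), ([478.5, 98.7, 16.5], 0.58)]
4.0 [475.34328232 101.45580574 215.03040111] [ 7.43873869e-02  3.25382511e-01  1.92040727e+00 -2.67980432e-04
  8.95615439e-01 -1.72171670e+00]
```

View pics/w2.png

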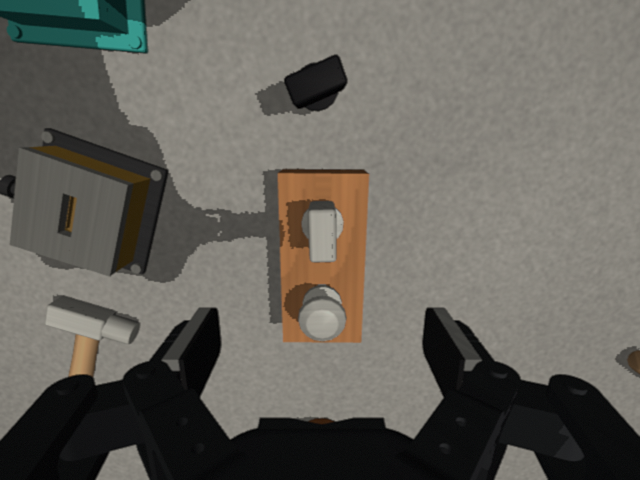

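View: stake head top at (322,235), round stake at (321,315), jaws symmetric around x≈321. Height 85 mm ≈ 86 expected. Descending.

{"fn": "servo_tool", "kwargs": {"steps": [[0.5,0,30,-0.4],[0,0,40,0],[0,0,40,0],[0,0,20,0],[0,0,13,0],[0,0,10,0],[0,0,0,0],[0,0,0,0]]}}

```text
time: 4.8
tcp_pos: [475.2, 102.7, 62.3]
orientation: [0.0, 0.62, 0.785, 0.0]
ft_force: [0.1, -0.1, 0.1]
opening: 85.3
```

Run:
```python
from look import *
im,d=arm.camera('wrist'); save('w3',im)
for i in range(2): s=arm.get_state(); print(s['time'],s['tcp_pos'],s['ft_force']); arm.camera('wrist')
```

```text
4.85 [475.33127396 102.90033303  62.61198552] [ 0.59934121 -0.13961815  0.87825428]
4.9 [475.31978472 103.0057632   62.70060034] [-0.31014297 -0.39745672  0.62005619]
```

View pics/w3.png

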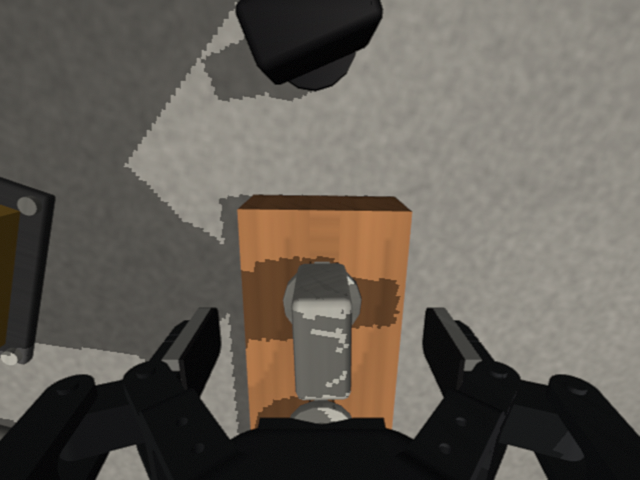

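Head sits centred between the pads. Closing.

{"fn": "servo_tool", "kwargs": {"steps": [[0,0,0,0],[0,0,0,0],[0,0,0,0],[0,0,0,0],[0,0,0,0],[0,0,0,0],[0,0,0,0],[0,0,0,0]], "claw": 0, "squeeze": 90}}

```text
time: 5.75
tcp_pos: [475.0, 103.2, 62.2]
orientation: [0.0, 0.619, 0.785, 0.0]
ft_force: [-1.1, 0.1, 5.0]
opening: 20.5
```

{"fn": "servo_tool", "kwargs": {"steps": [[0,0,-5,0],[0,0,-15,0],[0,0,-25,0],[0,0,-35,0],[0,0,-30,0],[0,0,-20,0],[0,0,0,0],[0,0,0,0]]}}

```text
time: 6.55
tcp_pos: [474.5, 103.1, 191.5]
orientation: [-0.0, 0.619, 0.785, -0.0]
ft_force: [-0.5, 0.2, -2.7]
opening: 20.8
```

Run:
```python
from look import *
P=arm.camera_params('wrist'); im,d=arm.camera('wrist'); W=cloud(d,P); save('w4',im)
s=arm.get_state(); t=s['tcp_pos']; print(s['time'],t,s['ft_force'],s['opening'])
R=rot(s['orientation']); np.savez('g.npz',W=(W-t)@R,im=im)
plan([517.3,-118.5,193],83)
```

```text
6.6 [474.32320135 103.11166844 190.92764913] [ 0.07664534 -0.56812706 -3.61496702] 20.841408746123758
yaw now 103.47 dy -20.47 n 6 end [ 517.3 -118.5  193. ]
[[-37.6, -1.6, -0.3, 3.41], [-37.6, 0.6, -0.4, 3.41], [-37.5, 2.8, -0.3, 3.41], [-37.3, 5.1, -0.4, 3.41], [-36.9, 7.2, -0.3, 3.41], [-36.4, 9.5, -0.4, 3.41]]
```

View pics/w4.png

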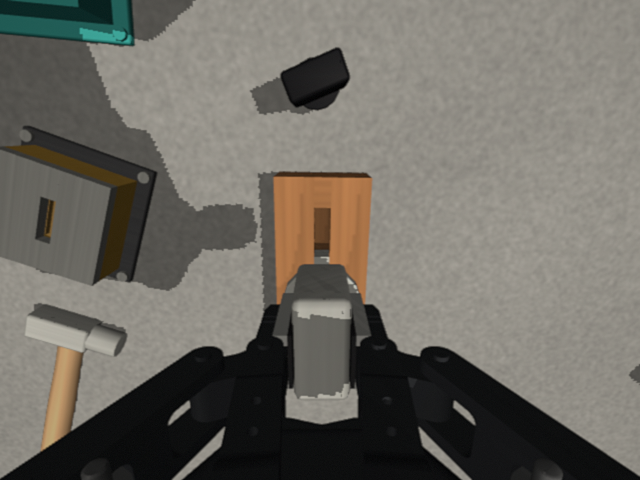

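Stake lifted (weight 3.6 N shows), pocket empty at (322,230). Checking how it sits in the grip: offset, yaw and tilt.

Run:
```python
from look import *
D=np.load('g.npz'); T=D['W']; x,y,z=np.moveaxis(T,-1,0)
v,u=np.mgrid[:480,:640]
roi=(u>290)&(u<352)&(v>260)&(v<400)
print('z rows at u=322',[(int(r),z[r,322].round(1),y[r,322].round(1)) for r in range(262,402,8)])
top=roi&(z<-15)&(z>-35)&(abs(x)<20)&(abs(y)<40)
m=top&(v>305)&(v<392)&(u>300)&(u<345)
A=np.c_[T[m][:,:2],np.ones(m.sum())]; c=np.linalg.lstsq(A,T[m][:,2],rcond=None)[0]
print('top plane slopes deg',np.degrees(np.arctan(c[:2])),c[2],m.sum())
print('top rect',cv2.minAreaRect(T[top&(v>300)][:,:2].astype(np.float32)),top.sum())
s=arm.get_state(); print(s['time'],s['tcp_pos'])
```

```text
z rows at u=322 [(262, np.float64(37.2), np.float64(-13.0)), (270, np.float64(5.0), np.float64(-21.5)), (278, np.float64(-2.9), np.float64(-21.2)), (286, np.float64(-10.1), np.float64(-20.9)), (294, np.float64(-18.0), np.float64(-21.4)), (302, np.float64(-21.4), np.float64(-19.9)), (310, np.float64(-23.8), np.float64(-18.0)), (318, np.float64(-22.3), np.float64(-14.0)), (326, np.float64(-23.0), np.float64(-11.1)), (334, np.float64(-22.6), np.float64(-7.5)), (342, np.float64(-23.7), np.float64(-4.9)), (350, np.float64(-23.4), np.float64(-1.3)), (358, np.float64(-22.4), np.float64(2.9)), (366, np.float64(-23.4), np.float64(5.6)), (374, np.float64(-23.4), np.float64(9.2)), (382, np.float64(-23.2), np.float64(13.1)), (390, np.float64(-23.3), np.float64(16.6)), (398, np.float64(-23.1), np.float64(20.6))]
top plane slopes deg [-0.23428917  0.08657556] -23.45063857572525 3761
top rect ((-0.48494911193847656, 0.5317974090576172), (22.48135757446289, 43.72608947753906), 0.018780330196022987) 6437
6.6 [474.32320135 103.11166844 190.92764913]
```

{"fn": "servo_tool", "kwargs": {"steps": [[-37.6,-1.6,0,3.41],[-37.6,0.6,0,3.41],[-37.5,2.8,0,3.41],[-37.3,5.1,0,3.41],[-36.9,7.2,0,3.41],[-36.4,9.5,0,3.41],[0,0,0,0],[0,0,0,0],[0,0,0,0]]}}

```text
time: 7.5
tcp_pos: [517.3, -117.6, 190.9]
orientation: [-0.001, 0.749, 0.663, -0.001]
ft_force: [-0.5, 0.2, -3.4]
opening: 20.5
```

Run:
```python
from look import *
P=arm.camera_params('wrist'); im,d=arm.camera('wrist'); W=cloud(d,P); x,y,z=np.moveaxis(W,-1,0)
m=(z>46)&(z<54)&(np.hypot(x-517,y+119)<75); print('sock',rect(W,m),np.median(z[m]))
save('w5',cv2.resize(im[150:420,190:450],None,fx=2,fy=2))
for i in range(3): s=arm.get_state(); print(s['time'],s['tcp_pos'],s['orientation']); arm.camera('top')
```

```text
sock ((517.063720703125, -117.20561981201172), (90.42009735107422, 90.09202575683594), 82.96703338623047) 49.19433947390121
7.55 [ 517.50214006 -117.42283549  191.28929313] [-6.82202010e-04  7.48447149e-01  6.63193994e-01 -3.54415838e-04]
7.6 [ 517.62390654 -117.36982157  191.54930145] [-4.34520169e-04  7.48383393e-01  6.63266201e-01 -2.31824446e-04]
7.65 [ 517.74301046 -117.44733605  191.75086768] [-2.34821228e-04  7.48383279e-01  6.63266456e-01 -1.44244415e-04]
```

View pics/w5.png

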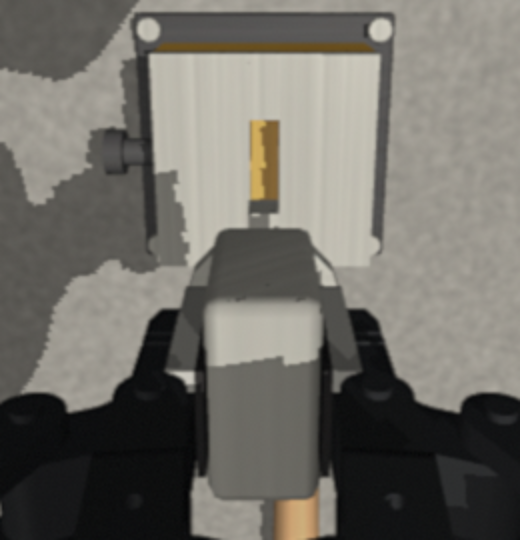

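Stake is square and upright in the grip (offset ≤0.5 mm, slopes <0.3°); slot column (crop 264) lines up with the head centre (crop 264). A quick slot-edge measurement in the tool frame, then down.

Run:
```python
from look import *
s=arm.get_state(); R=rot(s['orientation']); P=arm.camera_params('wrist'); im,d=arm.camera('wrist')
f=240/np.tan(np.radians(P['fovy'])/2)
hsv=cv2.cvtColor(im,cv2.COLOR_RGB2HSV)
v,u=np.mgrid[:480,:640]
m=(hsv[...,1]>70)&(u>305)&(u<340)&(v>202)&(v<262)
def at50(u,v):
    r=rot(P['rotation'])@np.array([(u-P['cx'])/f,(v-P['cy'])/f,1]); return P['eye']+r*(50-P['eye'][2])/r[2]
vs=np.where(m.sum(1)>4)[0]; print(vs.min(),vs.max())
for r in range(vs.min(),vs.max(),6):
    c=np.where(m[r])[0]; print(r,c.min(),c.max(),[(R.T@(at50(k,r)-s['tcp_pos']))[0].round(2) for k in (c.min()-.5,c.max()+.5)])
print('near end tool',R.T@(at50(322,vs.min()-.5)-s['tcp_pos']), at50(322,vs.min()-.5),s['tcp_pos'],s['orientation'])
```

```text
209 249
209 315 328 [np.float64(-5.62), np.float64(5.6)]
215 315 328 [np.float64(-5.65), np.float64(5.63)]
221 315 328 [np.float64(-5.68), np.float64(5.66)]
227 315 328 [np.float64(-5.71), np.float64(5.69)]
233 315 328 [np.float64(-5.74), np.float64(5.73)]
239 315 328 [np.float64(-5.77), np.float64(5.76)]
245 315 328 [np.float64(-5.8), np.float64(5.79)]
near end tool [  0.39234303 -19.62079759 141.92681297] [ 498.37747653 -114.79668839   50.        ] [ 517.83399525 -117.54907164  191.92328258] [-6.57327969e-05  7.48433610e-01  6.63209713e-01 -6.14563712e-05]
```

{"fn": "servo_tool", "kwargs": {"steps": [[0.3,-1,20,0.15],[0,0,30,0],[0,0,25,0],[0,0,10,0],[0,0,0,0],[0,0,0,0]]}}

```text
time: 8.35
tcp_pos: [517.4, -118.0, 107.8]
orientation: [0.0, 0.75, 0.662, 0.0]
ft_force: [0.1, 0.3, -2.9]
opening: 20.8
```

Run:
```python
from look import *
im,_=arm.camera('scene'); t,_=arm.camera('wrist')
for i in range(2): s=arm.get_state(); print(s['time'],s['tcp_pos'],s['ft_force'],s['wrist_torque']); arm.camera('top')
a=cv2.resize(im[140:270,220:370],(520,450),interpolation=cv2.INTER_CUBIC); save('s6',a)
```

```text
8.45 [ 517.52167288 -118.1007312   108.17939089] [ 0.2694974  -0.7484854  -3.66601456] [0.04635983 0.04965908 0.03084719]
8.5 [ 517.42585221 -118.08279864  108.10460914] [-0.0496799  -0.55048409 -3.75084271] [ 0.01600284 -0.0035253  -0.00517772]
```

View pics/s6.png

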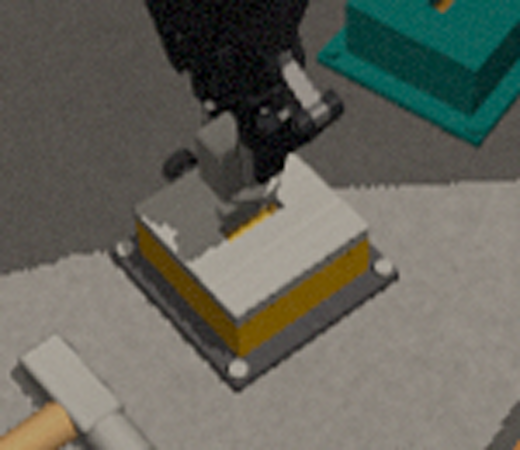

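Foot is above the slot, tongue along it. Correcting ~0.8 mm and entering.

{"fn": "servo_tool", "kwargs": {"steps": [[0.7,-0.6,0,0],[0,0,4,0],[0,0,5,0],[0,0,5,0],[0,0,5,0],[0,0,0,0],[0,0,0,0]]}}

```text
time: 9.25
tcp_pos: [516.4, -117.2, 87.8]
orientation: [-0.0, 0.75, 0.662, -0.0]
ft_force: [0.4, 0.5, -4.6]
opening: 20.7
```

{"fn": "servo_tool", "kwargs": {"steps": [[0,0,3,0],[0,0,3,0],[0,0,3,0],[0,0,2,0],[0,0,2,0],[0,0,0,0],[0,0,0,0],[0,0,0,0]]}}

```text
time: 10.05
tcp_pos: [516.7, -117.3, 75.6]
orientation: [0.0, 0.75, 0.662, 0.0]
ft_force: [-1.2, 0.8, 8.3]
opening: 20.7
```

Run:
```python
from look import *
for i in range(3): s=arm.get_state(); print(s['time'],s['tcp_pos'],s['ft_force'],s['wrist_torque'],s['opening']); arm.camera('top')
```

```text
10.05 [ 516.66173567 -117.28365148   75.55129117] [-1.15159493  0.767617    8.32246598] [ 0.18818315  0.40774528 -0.03316605] 20.66826543353217
10.1 [ 516.6509414  -117.26831297   75.54525871] [-1.53711292  0.81811254  7.48331123] [0.1381986  0.42330343 0.02664774] 21.039232707391875
10.15 [ 516.66127877 -117.27752875   75.56024906] [-2.35763593  2.14001179  7.68287034] [0.14779229 0.3871329  0.01000361] 20.53357882952888
```

Spring force ≈ 11.5 N → ~5.5 mm; push 2 mm more to clear the plate.

{"fn": "servo_tool", "kwargs": {"steps": [[0,0,1,0],[0,0,1,0],[0,0,0,0],[0,0,0,0],[0,0,0,0]]}}

```text
time: 10.7
tcp_pos: [516.7, -117.3, 73.6]
orientation: [0.0, 0.75, 0.662, 0.0]
ft_force: [-2.5, 0.0, 9.6]
opening: 20.6
```

Run:
```python
from look import *
F=[]
for i in range(5): s=arm.get_state(); F.append(s['ft_force']); print(s['tcp_pos']) if i>3 else 0; arm.camera('top')
print(np.mean(F,0),s['wrist_torque'],s['time'])
```

```text
[ 516.6693606  -117.2869694    73.65217161]
[-2.0822033  0.5650152  9.0407382] [0.17896253 0.44464305 0.00608916] 10.9
```

Force says 7 mm, height says ~9 mm: both clear the plate (6–10 mm). Turning clockwise (+ about tool z), checking partway.

{"fn": "servo_tool", "kwargs": {"steps": [[0,0,0,3],[0,0,0,5],[0,0,0,6],[0,0,0,6],[0,0,0,6],[0,0,0,4],[0,0,0,0]]}}

```text
time: 11.65
tcp_pos: [517.0, -117.3, 73.7]
orientation: [0.001, 0.896, 0.444, 0.001]
ft_force: [-0.1, 2.1, 10.0]
opening: 20.8
```

Run:
```python
from look import *
F=[];T=[]
for i in range(4): s=arm.get_state(); F.append(s['ft_force']); T.append(s['wrist_torque']); arm.camera('top')
print(np.mean(F,0),np.mean(T,0),s['tcp_pos'],s['joints'][5],s['time'])
```

```text
[-0.38603608  1.72861359  9.17414719] [0.29092918 0.18658169 0.05993449] [ 516.98408092 -117.28778872   73.74668123] -1.2704747267702916 11.8
```

{"fn": "servo_tool", "kwargs": {"steps": [[0,0,0,4],[0,0,0,6],[0,0,0,7],[0,0,0,7],[0,0,0,7],[0,0,0,7],[0,0,0,7],[0,0,0,7],[0,0,0,6],[0,0,0,3],[0,0,0,0],[0,0,0,0]]}}

```text
time: 13.05
tcp_pos: [517.4, -117.2, 73.8]
orientation: [0.0, 0.997, -0.071, 0.001]
ft_force: [1.6, 2.6, 8.7]
opening: 20.5
```

Run:
```python
from look import *
F=[];T=[]
for i in range(4): s=arm.get_state(); F.append(s['ft_force']); T.append(s['wrist_torque']); arm.camera('top')
R=rot(s['orientation'])
print(np.mean(F,0),np.mean(T,0),s['tcp_pos'],'yaw',np.degrees(np.arctan2(R[1,0],R[0,0])),s['opening'],s['time'])
P=arm.camera_params('wrist'); im,d=arm.camera('wrist'); W=(cloud(d,P)-s['tcp_pos'])@R
x,y,z=np.moveaxis(W,-1,0); v,u=np.mgrid[:480,:640]
m=(u>285)&(u<357)&(v>300)&(v<402)&(z<-12)&(z>-40)&(abs(x)<20)&(abs(y)<35)
print('head rect in tool',cv2.minAreaRect(W[m][:,:2].astype(np.float32)),'top z',np.median(z[m]))
k=m&(v<392)&(v>310)&(u>300)&(u<345); c=np.linalg.lstsq(np.c_[W[k][:,:2],np.ones(k.sum())],W[k][:,2],rcond=None)[0]
print('tilt deg',np.degrees(np.arctan(c[:2])))
sc,_=arm.camera('scene')
save('end',np.hstack([cv2.resize(im[130:430,170:470],(400,400)),cv2.resize(sc[140:270,230:360],(400,400))]))
```

```text
[0.83596508 2.59828432 8.54203965] [ 0.65353924 -0.21969385  0.19876099] [ 517.34860149 -117.17478082   73.82059498] yaw -8.124689643911053 20.68971821925647 13.2
head rect in tool ((-0.32184505462646484, 0.5243282318115234), (27.189977645874023, 44.075992584228516), 0.40967145562171936) top z -22.924740881382924
tilt deg [0.26678627 0.24926579]
```

View pics/end.png

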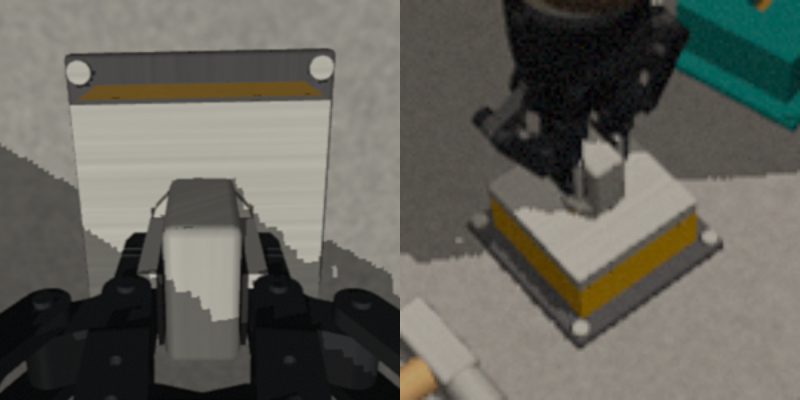

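The stake is turned 91°, upright and about 6 mm into the spring. The 0.2 N m wrist torque matches the spring at a quarter turn, so I'm handing in.

```bash
python3 -c "
from h import *
print(arm.hand_in()); s=arm.get_state(); print(s['time'],s['tcp_pos'],s['ft_force'],s['wrist_torque'],s['opening'])"
```

```text
the job is handed in; nothing more can be done
None
the job is handed in; nothing more can be done
```

I took the oblong steel stake from the stand, set its foot in the slot of the grey and yellow socket, pushed it down and turned it 91° clockwise. I handed in at about 13 s with the arm still gripping it at 90 N; the hand-in gave no verdict.

**Last checks before hand-in:**
- **Position:** the stake was within about 1 mm of the measured socket axis, with its origin about 25 mm above the table.
- **Upright and square:** tilt in the grip was under 0.5°, and the tongue was about 1° off square to the slot.
- **Turned:** the wrist torque was about 0.20 N m, which fits the quarter-turn spring figure of 0.17 N m plus friction.

**Where checks disagreed:** the push depth came out as about 6 mm from the force (12.1 N on the spring) and about 9 mm from the height. Both are above the 4 mm needed. The small side load of 2–3 N also showed a wrist moment of about 0.65 N m.

I did not measure the turntable and plunger joints directly. I also did not re-measure the round stake, hammer and jar at the end; no move went to them.

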